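Load the issue tray and park it in the pick-up bay

ROBOT

A 6-joint arm with a two-finger parallel gripper is mounted at the origin on the work surface. World frame = base frame: x ahead of the robot, y to its left, z up, the work surface at z = 0. Lengths are in m, angles in rad, forces in N, time in s.
With the tool pointing down it reaches from about 0.425 to 0.95 m from the base axis. Payload 3.5 kg.
Tool frame: the origin (TCP) lies on the centre line of the jaws, within the pads' length; the fingertips stand 19 mm ahead of it and the grasp point (between the pads) is the TCP; z points along the fingers, y is the line along which they close (so a half turn about z gives the same grasp; the last joint's range is limited). The gripper opens to 85 mm and grips with 20 to 120 N. Pads are 22 mm wide; open, the fingers measure 114 mm over their backs; the gripper's body (76 mm by 85 mm) begins 54 mm behind the grasp point. The pads swing forward as they close: fully open they stand 13 mm farther back than shut.
Start: joints at [0.963, 0.286, 1.577, -0, 1.279, -0.15], TCP at [0.298, 0.605, 0.25] pointing down, gripper open.
Joint ranges: [-2.77, 2.77], [-0.9, 2.22], [0.21, 2.48], [-1.53, 4.67], [0.24, 2.81], [-2.84, 2.84]. Speed limits (rad/s): [2.79, 2.79, 3.14, 3.14, 3.14, 3.14].

INTERFACE

Orientations are given as a unit quaternion [x, y, z, w].
In Python, from plant import ctrl, imaging gives the robot as it stands. The module is installed in compiled form; this text tells all that it offers.
- The arm moves only by the shell command python3 -m handwheel 'ROWS' [OPENING] [FORCE]. ROWS is JSON, one flat list of numbers, 6 for each row, row after row: the shift along the world's x, y, z in units of 150 mm (1.0 is 150 mm), then the turn, a rotation vector about the world's x, y, z in units of 90 degrees (1.0 is 90 degrees). In form: [tx, ty, tz, rx, ry, rz, tx, ty, tz, rx, ry, rz, ...]. A call has 1 to 5 rows; each row shifts and turns the commanded pose from where the row before left it; what a row does not reach is not made up. A row lasts 1/12 s, in which the tool goes at most 41.7 mm and 7.16 degrees, less where a joint would pass 70% of its speed; a pose out of reach is approached as far as the arm can. A call with a number of a shift or a turn outside -1 to 1 is refused whole. A call with a gripper value outside its range is refused whole. OPENING is the opening, from 0 (shut) to 1 (fully open), set as the call begins (- or left out, the last holds). The fingers move at their own pace and stop on an object; FORCE is the grip in N (left out, the last holds). Time passes only in rows, so rows that do not move let the fingers close. It gives the time, the measured TCP pose, the force, the opening and the grip force at its end, in the units of the state.
- ctrl.get_state(): the state, without advancing time (a new reading comes with each control period).
- imaging.read_camera(name): name is "side" or "top"; returns (picture, depth): 420x560x3 uint8, blue, green, red; 420x560 float32, m along the optical axis (not along the pixel's ray), 0 where there is no reading.
- imaging.get_calibration(name): a dict with "fovy" (degrees; the focal length in pixels is half the picture's height over the tangent of half this angle, whatever the lens; pixels are square), "cx", "cy" (the principal point, pixels), "R" (3x3) and "t" (3): a world point X has camera coordinates R X + t. Camera axes: x right, y down, z forward; pixel columns grow to the right and rows downward; lengths in m; the calibration is good to about 2 mm. A picture is of the moment at which its call begins. get_calibration takes no time and is no camera call.
- ctrl.sign_off(): hands the job in; it is judged then, once.
The state is a dict: "time": time; "qpos": joint angles; "dq": joint speeds; "joint_efforts": joint torques, N m; "eef_pos": TCP position; "tcp_rot": TCP orientation; "contact_force": force on the tool from outside, world axes, zero at the start; "wrist_torque": the same for the moment, N m; "opening": opening from 0.0 (shut) to 1.0 (fully open); "finger_force": force on a finger pad.
Only numpy, scipy, OpenCV 4.12 (cv2) and the standard library are available. Lean on these libraries where they do the work, as an engineer would, in place of code of your own. Each camera call takes 0.05 s, during which the arm holds its last target. There are 200 camera calls.

TASK

Get the order ready for collection: put all the contactors lying on the bench into the tray, swing the pick-up bay's door wide open, push the tray along the bench (do not lift it) through the doorway onto the marked spot inside, and shut the door again. Leave the other goods on the bench where they are.

Things in the scene. Friction and masses are not known exactly. Their poses are not given: they have to be found in the camera images.
- bay: fixed grey steel bay at the bench's right: two side walls and a back wall, 85 mm high, 6 mm thick, no roof, no floor; inside 215 mm deep (x) by 190 mm wide (y). Origin at bench level in the middle of the inside; its +x points to the back wall (inner face at x = 107.5 mm); the doorway, at x = -107.5 mm, faces the bench's left (world +y), turned up to 7 degrees
- spot (a point): centre of the parking spot inside the bay, at bench level, same axes as the bay; white painted corner marks frame an area of 180 x 136 mm round it (20 mm of room remains to the back wall and to the doorway)
- gate (a joint): angle of the bay's door, rad: 0 shut, grows as it swings outwards, up to 1.9. Grey panel 200 mm wide, 81 mm high, 10 mm thick, hinged upright at the doorway's end away from the robot (bay y = +100 mm); it stays where it is left. Found shut or slightly ajar
- gate_handle (a point): middle of the door's handle, an upright steel bar 11 mm thick and 60 mm long, 35 mm in front of the door's outer face, 170 mm along the door from the hinge; its top is 75 mm over the bench; can be pinched from above. This frame's x axis points from the handle square to the door's face and turns with the door
- gate_hinge (a point): point on the door's hinge axis, at mid-height; turns with the door
- tray: loose black plastic tray, open at the top, 175 mm long (its x) by 130 mm wide (its y), walls 35 mm high and 4 mm thick, floor 4 mm thick, 0.3 to 0.5 kg. Origin at the centre of its underside; its +x end leads towards the bay at the start (either end may lead)
- contactor0: contactor (switching relay), grey plastic block 36 mm (x) by 44 mm (y), 50 mm high, the top 14 mm stepped in to 26 mm in y; small screws on the steps and a black plunger on top; about 0.14 kg. Origin at the centre of its top, z up (so 50 mm over what it stands on). May be absent
- contactor1: contactor (switching relay), grey plastic block 36 mm (x) by 44 mm (y), 50 mm high, the top 14 mm stepped in to 26 mm in y; small screws on the steps and a black plunger on top; about 0.14 kg. Origin at the centre of its top, z up (so 50 mm over what it stands on). May be absent
- contactor2: contactor (switching relay), grey plastic block 36 mm (x) by 44 mm (y), 50 mm high, the top 14 mm stepped in to 26 mm in y; small screws on the steps and a black plunger on top; about 0.14 kg. Origin at the centre of its top, z up (so 50 mm over what it stands on). May be absent
- contactor3: contactor (switching relay), grey plastic block 36 mm (x) by 44 mm (y), 50 mm high, the top 14 mm stepped in to 26 mm in y; small screws on the steps and a black plunger on top; about 0.14 kg. Origin at the centre of its top, z up (so 50 mm over what it stands on). May be absent
- can: small black canister, 34 mm across, 52 mm high; leave it alone
- spool: small copper-coloured spool, 40 mm across, 36 mm high; leave it alone
- carton: small cardboard carton 34 x 34 mm, 50 mm high; leave it alone
- tape: roll of tape lying flat, 90 mm across, 25 mm high; leave it alone
- jar: white jar 60 mm across, 90 mm high; leave it alone

How it is judged:
By the outcome, as a careful person would: the job done as asked, in the order asked, and still so for the second after the job is handed in, with the robot touching nothing.
Of contactor0, contactor1, contactor2, contactor3 only 2 to 4 are there at a start; the rules pass over those that are not, and their reading is None.
At some moment in a run one of contactor0, contactor1, contactor2, contactor3, tray may be knocked a few centimetres aside while the robot is not near it.
Once in a run the grip may slacken for a moment while it holds something.
It also fails if it takes over 208 s, if anything falls off the work surface, if the arm or the gripper's body presses on something with over 40 N, if the wrist force passes 120 N, or if a joint passes its speed limit or range.

## Working session

There is one attempt and no reset: what is moved stays moved. The work goes in short steps, Python scripts to look and compute and a shell command to move; the robot and the scene stay as the last step left them, time stands still between calls to the robot, and variables do not carry over. Pictures are saved under pics/ and viewed, at most 14 in all, crops included, and the job is handed in when it is done.

```bash
mkdir -p pics; cat > h.py <<'E'
import numpy as np, cv2
from plant import ctrl, imaging
def cam(n):
    im,d=imaging.read_camera(n); return im,d,imaging.get_calibration(n)
def world(d,c):
    h,w=d.shape; f=h/2/np.tan(np.radians(c["fovy"])/2)
    v,u=np.mgrid[:h,:w]
    P=np.stack([(u-c["cx"])/f*d,(v-c["cy"])/f*d,d],-1)
    return (P-np.array(c["t"]))@np.array(c["R"])   # R^T (P-t)
E
python3 - <<'E'
from h import *
for n in("top","side"):
    im,d,c=cam(n); cv2.imwrite(f"pics/{n}0.png",im); np.savez(f"{n}0.npz",im=im,d=d); print(c)
    W=world(d,c); print(W[210,280], (d==0).mean())
print(ctrl.get_state())
E
```

```text
{'fovy': 50.2881823934745, 'cx': 274.229351672571, 'cy': 206.7733594712613, 'R': array([[ 8.57598785e-04, -9.99844807e-01, -1.75962217e-02],
       [-9.93755778e-01,  1.11116714e-03, -1.11571590e-01],
       [ 1.11573828e-01,  1.75820306e-02, -9.93600600e-01]]), 't': array([0.05967355, 0.58303048, 1.13306824])}
[0.57741533 0.04469147 0.00601938] 0.003945578231292517
{'fovy': 52.8245782147318, 'cx': 287.4722516573076, 'cy': 218.4611405846499, 'R': array([[ 0.74756311, -0.66417156, -0.00505288],
       [-0.44148324, -0.49120217, -0.75087481],
       [ 0.49622771,  0.56355707, -0.66042524]]), 't': array([-0.38786506,  0.32541499,  0.62982505])}
[6.22413956e-01 1.43696259e-01 5.89911447e-04] 0.004077380952380952
{'time': 0.1, 'qpos': array([ 9.62992079e-01,  2.87109322e-01,  1.57804672e+00, -2.28138019e-07,
        1.27860318e+00, -1.49993296e-01]), 'dq': array([ 1.41543219e-03, -2.25334525e-03, -2.98410486e-03, -1.48889560e-05,
        9.91679421e-04,  3.84664412e-04]), 'joint_efforts': array([ 1.75302798e-04, -4.07292902e+01, -2.93699831e+01, -1.85332256e-04,
        3.41123639e-03,  1.15481231e-05]), 'eef_pos': array([0.29798603, 0.60503978, 0.24905523]), 'tcp_rot': array([ 2.26911520e-01,  9.73914775e-01, -1.00648964e-03, -4.00602600e-04]), 'contact_force': array([-0.19415229,  0.58679985,  0.30632319]), 'wrist_torque': array([ 0.03661219, -0.02322535, -0.04086168]), 'finger_force': 0.0, 'opening': 1.0012822869572708}
```

View pics/top0.png

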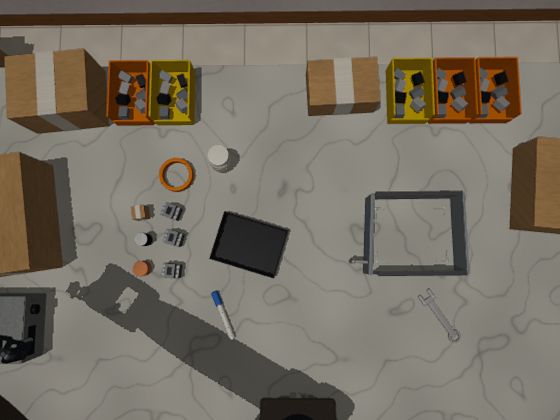

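View pics/side0.png

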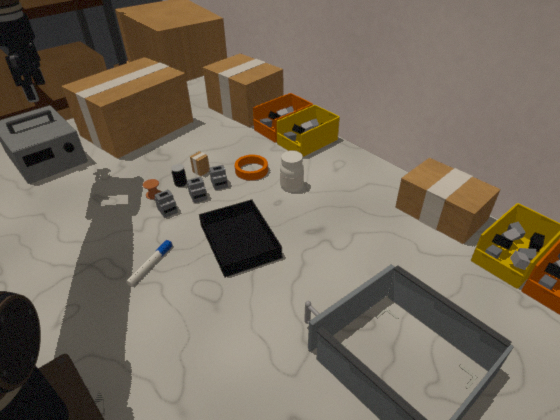

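The top view shows three contactors at (172,211), (174,237) and (173,269). The tray is at (250,244), the bay at (417,233), and the handle at (357,261) with the door almost shut. Next I'll measure them.

```bash
cat >> h.py <<'E'
def xy(uv,z,c,h=420):
    f=h/2/np.tan(np.radians(c["fovy"])/2); R=np.array(c["R"]);t=np.array(c["t"])
    uv=np.atleast_2d(np.asarray(uv,float)); r=np.c_[(uv-[c["cx"],c["cy"]])/f,np.ones(len(uv))]@R
    o=-R.T@t; return (o+r*((z-o[2])/r[:,2])[:,None])[:,:2]
def rect(P):
    (x,y),(a,b),th=cv2.minAreaRect(P.astype(np.float32)*1000)
    if a<b: a,b,th=b,a,th+90
    return [round(float(v),1) for v in(x,y,a,b,(th+90)%180-90)]   # mm, long axis angle deg
def blobs(W,m,mn=20):
    n,l,s,_=cv2.connectedComponentsWithStats(m.astype(np.uint8))
    return [(l==i) for i in range(1,n) if s[i,4]>=mn]
E
python3 - <<'E'
from h import *
im=np.load("top0.npz")["im"];d=np.load("top0.npz")["d"];c=imaging.get_calibration("top");W=world(d,c)
X,Y,Z=W[...,0],W[...,1],W[...,2]
win=(X>.3)&(X<.75)&(Y<.4)&(Y>-.5)&(d>0)
g=win&(abs(Z)<.01); print("floor z",np.median(Z[g]))
for b in blobs(W,win&(Z>.015)): 
    v,u=np.where(b); P=W[b]; print(int(u.mean()),int(v.mean()),b.sum(),"z95 %.3f"%np.percentile(P[:,2],95),rect(P[:,:2]), "rgb",im[b].mean(0).astype(int))
print("contactor tops")
for b in blobs(W,win&(Z>.042)&(Z<.056)&(Y>.15),8):
    P=W[b];v,u=np.where(b); print(int(u.mean()),int(v.mean()),b.sum(),rect(P[:,:2]),P.mean(0).round(4))
cv2.imwrite("pics/a.png",cv2.resize(im[190:300,120:310],None,fx=4,fy=4,interpolation=cv2.INTER_CUBIC))
cv2.imwrite("pics/b.png",cv2.resize(im[180:290,340:480],None,fx=5,fy=5,interpolation=cv2.INTER_CUBIC))
E
```

```text
floor z 0.0018245403660893096
220 157 534 z95 0.095 [706.4, 198.4, 55.8, 55.6, -6.5] rgb [129 138 141]
175 173 402 z95 0.030 [672.0, 322.2, 89.2, 86.8, 89.1] rgb [ 14  77 143]
419 231 2885 z95 0.091 [513.4, -272.8, 283.5, 208.6, -89.5] rgb [64 64 62]
171 210 256 z95 0.055 [573.0, 330.3, 45.0, 35.7, 71.7] rgb [80 80 80]
145 211 84 z95 0.055 [571.6, 395.4, 33.5, 8.6, -0.8] rgb [38 60 80]
245 242 463 z95 0.040 [487.0, 125.6, 175.2, 130.1, 73.1] rgb [25 25 25]
173 237 266 z95 0.055 [504.2, 322.6, 45.9, 35.8, 72.7] rgb [82 82 82]
145 238 119 z95 0.057 [499.6, 391.1, 31.9, 17.3, 0.8] rgb [80 83 82]
144 267 69 z95 0.041 [424.7, 392.6, 35.7, 14.3, 1.4] rgb [ 55  91 148]
171 270 273 z95 0.055 [419.5, 325.0, 44.4, 35.7, 83.6] rgb [82 83 83]
218 303 134 z95 0.021 [332.0, 203.2, 70.5, 15.4, 24.0] rgb [129 102  81]
contactor tops
224 166 34 [689.3, 188.3, 50.1, 14.3, -59.7] [0.6874 0.1879 0.0486]
169 210 147 [573.8, 331.9, 36.3, 30.1, -24.4] [0.5729 0.33   0.0513]
143 211 41 [571.6, 396.4, 33.6, 7.4, 1.2] [0.5685 0.3963 0.0504]
171 237 149 [503.1, 321.1, 37.3, 32.1, -25.2] [0.5034 0.3217 0.0511]
144 238 68 [499.9, 391.8, 28.6, 16.0, 0.8] [0.4999 0.3921 0.0517]
169 270 156 [419.7, 325.3, 35.5, 26.4, -3.5] [0.4199 0.3248 0.0513]
```

View pics/a.png

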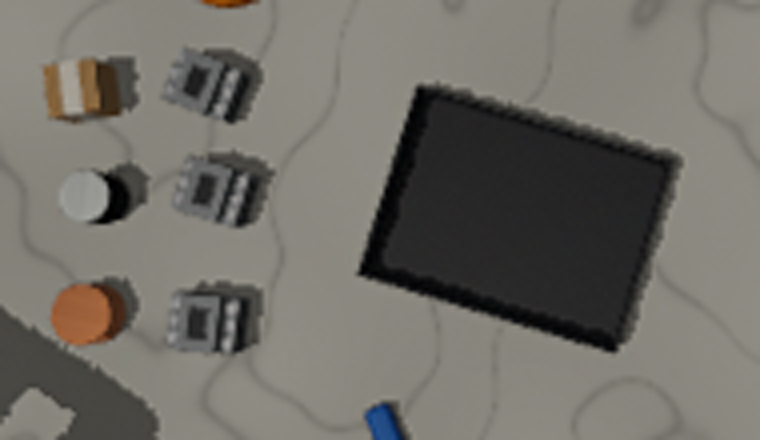

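View pics/b.png

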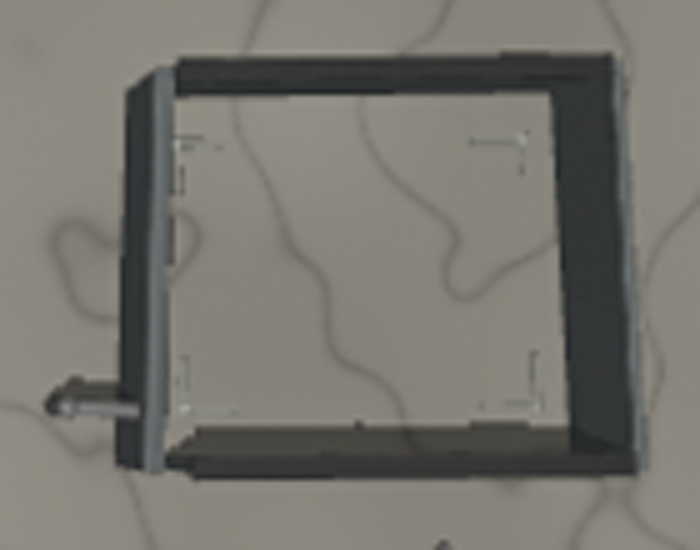

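```bash
python3 - <<'E'
from h import *
for n in("top","side"):
    im=np.load(n+"0.npz")["im"];d=np.load(n+"0.npz")["d"];c=imaging.get_calibration(n);W=world(d,c)
    X,Y,Z=W[...,0],W[...,1],W[...,2]
    print(n,"floor",np.median(Z[(X>.35)&(X<.7)&(Y>-.1)&(Y<.3)&(abs(Z)<.012)]))
    for nm,cx,cy in(("c0",.573,.33),("c1",.504,.322),("c2",.42,.325)):
        m=(abs(X-cx)<.035)&(abs(Y-cy)<.035)&(Z>.043)&(Z<.06); P=W[m]; print(nm,m.sum(),P.mean(0).round(4),rect(P[:,:2]))
    # bay walls tops
    m=(X>.35)&(X<.7)&(Y<-.08)&(Y>-.5)&(Z>.079)&(Z<.1)
    for b in blobs(W,m,30): print("bay top",b.sum(),rect(W[b][:,:2]),W[b].min(0).round(3),W[b].max(0).round(3))
    # per-edge line fits
    B=W[m]
    for nm,s in(("far",B[B[:,0]>.58]),("near",B[B[:,0]<.44]),("door",B[(B[:,1]>-.185)&(B[:,0]>.43)&(B[:,0]<.59)]),("back",B[(B[:,1]<-.36)&(B[:,0]>.43)&(B[:,0]<.59)])):
        if len(s)>5:
            vx,vy,x0,y0=cv2.fitLine(s[:,:2].astype(np.float32),cv2.DIST_HUBER,0,.01,.01).ravel(); print(nm,len(s),"ang",np.degrees(np.arctan2(vy,vx)).round(2),"at",x0.round(4),y0.round(4))
    h=(X>.4)&(X<.5)&(Y<-.08)&(Y>-.15)&(Z>.03); print("handle",h.sum(),W[h].mean(0).round(4),W[h].min(0).round(3),W[h].max(0).round(3), "top", W[h&(Z>.072)].mean(0).round(4))
    # white marks
    m=(im.min(2)>175)&(X>.42)&(X<.6)&(Y<-.17)&(Y>-.36)&(Z<.02); P=W[m]; 
    if m.sum()>5: print("marks",m.sum(),rect(P[:,:2]))
    t=(X>.36)&(X<.62)&(Y>.01)&(Y<.25)&(Z>.025)&(Z<.05); print("tray",rect(W[t][:,:2]))
E
```

```text
top floor 0.0022066034449404488
c0 149 [0.5731 0.3298 0.0516] [572.0, 326.9, 35.4, 33.5, -20.5]
c1 151 [0.5038 0.3218 0.0515] [503.4, 320.2, 35.4, 31.8, -17.9]
c2 156 [0.4198 0.325  0.0516] [419.7, 325.3, 35.5, 26.4, -3.5]
bay top 1511 [513.6, -292.2, 244.6, 208.6, -89.5] [ 0.409 -0.415  0.079] [ 0.619 -0.171  0.095]
far 534 ang -89.86 at 0.6099 -0.2913
near 530 ang -89.86 at 0.417 -0.2968
door 253 ang -1.4 at 0.5073 -0.1794
back 222 ang 1.02 at 0.5214 -0.4096
handle 34 [ 0.444  -0.1384  0.0659] [ 0.44  -0.149  0.033] [ 0.448 -0.132  0.079] top [ 0.4447 -0.1367  0.0754]
tray [487.0, 125.6, 175.2, 130.1, 73.1]
side floor -0.0001097747391102855
c0 115 [0.5712 0.3261 0.0488] [573.1, 329.3, 35.7, 29.7, -20.4]
c1 124 [0.5027 0.3188 0.0491] [503.6, 320.8, 35.9, 30.3, -16.8]
c2 140 [0.4183 0.3221 0.0489] [419.6, 325.2, 36.7, 30.4, -7.1]
bay top 2103 [514.3, -293.2, 243.6, 205.8, -89.5] [ 0.41  -0.415  0.079] [ 0.617 -0.172  0.09 ]
bay top 1146 [413.5, -292.0, 194.7, 13.7, -89.4] [ 0.406 -0.389  0.082] [ 0.421 -0.195  0.09 ]
far 1134 ang -89.09 at 0.6077 -0.3361
near 1260 ang 88.83 at 0.4139 -0.2614
door 353 ang -1.42 at 0.4884 -0.1809
back 435 ang 0.41 at 0.5137 -0.4121
handle 117 [ 0.4404 -0.1416  0.0572] [ 0.437 -0.15   0.032] [ 0.447 -0.133  0.075] top [ 0.4423 -0.1393  0.0734]
tray [486.5, 124.3, 179.1, 130.7, 73.1]
```

```bash
R='python3 -m handwheel'
python3 -m handwheel '[0.152,-0.154,-0.078,0,0,-0.0758, 0.152,-0.154,-0.078,0,0,-0.0758, 0.152,-0.154,-0.078,0,0,-0.0758, 0.152,-0.154,-0.078,0,0,-0.0758]' 0.62 60
python3 -m handwheel '[0.152,-0.154,-0.078,0,0,-0.0758, 0.152,-0.154,-0.078,0,0,-0.0758, 0.152,-0.154,-0.078,0,0,-0.0758, 0.152,-0.154,-0.078,0,0,-0.0758]'
python3 -m handwheel '[0.152,-0.154,-0.078,0,0,-0.0758, 0.152,-0.154,-0.078,0,0,-0.0758, 0.152,-0.154,-0.078,0,0,-0.0758, 0.152,-0.154,-0.078,0,0,-0.0758, 0,0,0,0,0,0]'
cat >> h.py <<'E'
from scipy.spatial.transform import Rotation as Ro
def st():
    s=ctrl.get_state(); R=Ro.from_quat(s["tcp_rot"]).as_matrix(); y=R[:,1]
    p=s["eef_pos"]*1000; return p, np.degrees(np.arctan2(y[1],y[0])), R[:,2], s
def to(x,y,z,ang):
    p,a,zz,s=st(); da=(ang-a+90)%180-90
    print("t %.1f"%s["time"],"p",p.round(1),"ang %.1f"%a,"tilt",zz[:2].round(3),"q6 %.2f"%s["qpos"][5],"open %.2f"%s["opening"],"-> units",((np.array([x,y,z])-p)/150).round(3),"rz %.3f"%(da/90),"F",s["contact_force"].round(1))
E
python3 -c "
from h import *; to(572,328,31,-18.5)"
```

```text
time: 0.43
eef_pos: [0.3898, 0.512, 0.2024]
tcp_rot: [0.452, 0.892, -0.0, -0.0]
contact_force: [-0.2, 0.3, -0.9]
opening: 0.618
finger_force: 0.0
time: 0.77
eef_pos: [0.4813, 0.4192, 0.1556]
tcp_rot: [0.65, 0.76, -0.0, -0.0]
contact_force: [0.1, 0.0, -0.4]
opening: 0.62
finger_force: 0.0
time: 1.18
eef_pos: [0.574, 0.3233, 0.1065]
tcp_rot: [0.812, 0.584, -0.002, 0.0]
contact_force: [-1.7, 0.4, 0.3]
opening: 0.618
finger_force: 0.0
t 1.2 p [574.  323.3 106.5] ang -18.6 tilt [-0.003 -0.003] q6 0.69 open 0.62 -> units [-0.013  0.031 -0.504] rz 0.001 F [-1.7  0.4  0.3]
```

```bash
python3 -m handwheel '[0,0,0,0,0,0]' >/dev/null
python3 -c "
from h import *; to(572,328,31,-18.5)"
```

```text
t 1.3 p [572.1 326.5 108.2] ang -18.2 tilt [-0.003 -0.001] q6 0.68 open 0.62 -> units [-0.001  0.01  -0.515] rz -0.003 F [-0.8 -0.   0.1]
```

```bash
python3 -m handwheel '[0,0,-0.18,0,0,0, 0,0,-0.18,0,0,0, 0,0,-0.16,0,0,0, 0,0,0,0,0,0]' 
python3 -m handwheel '[0,0,0,0,0,0, 0,0,0,0,0,0, 0,0,0,0,0,0, 0,0,0,0,0,0]' 0 50
python3 -c "
from h import *; to(572,328,31,-18.5)"
```

```text
time: 1.6
eef_pos: [0.567, 0.3279, 0.0263]
tcp_rot: [0.809, 0.588, -0.005, -0.002]
contact_force: [-1.5, -0.6, -1.3]
opening: 0.62
finger_force: 0.0
time: 1.93
eef_pos: [0.5729, 0.3291, 0.034]
tcp_rot: [0.809, 0.587, 0.002, 0.0]
contact_force: [-0.2, 0.5, -1.6]
opening: 0.417
finger_force: 53.2
t 1.9 p [572.9 329.1  34. ] ang -18.1 tilt [0.003 0.001] q6 0.68 open 0.42 -> units [-0.006 -0.007 -0.02 ] rz -0.005 F [-0.2  0.5 -1.6]
```

```bash
python3 -m handwheel '[0,0,0.2,0,0,0, 0,0,0.25,0,0,0, -0.085,-0.216,0.05,0,0,0.01, -0.085,-0.216,0,0,0,0, -0.085,-0.216,0,0,0,0]' >/dev/null
python3 -m handwheel '[-0.085,-0.216,0,0,0,0, -0.085,-0.216,0,0,0,0, -0.085,-0.216,0,0,0,0, -0.085,-0.216,0,0,0,0, -0.085,-0.216,0,0,0,0]' >/dev/null
python3 -m handwheel '[0,0,0,0,0,0, 0,0,0,0,0,0, 0,0,0,0,0,0]'
python3 - <<'E'
from h import *
to(470,68.5,36,-16.9)
im,d,c=cam("side"); W=world(d,c);X,Y,Z=W[...,0],W[...,1],W[...,2]
im2,d2,c2=cam("top"); cv2.imwrite("pics/t1.png",im2)
t=(X>.36)&(X<.62)&(Y>.01)&(Y<.25)&(Z>.025)&(Z<.042); print("tray",rect(W[t][:,:2]))
for nm,cx,cy in(("c1",.504,.322),("c2",.42,.325)):
        m=(abs(X-cx)<.035)&(abs(Y-cy)<.035)&(Z>.043)&(Z<.06); print(nm,m.sum(),W[m].mean(0).round(4))
E
```

```text
time: 3.02
eef_pos: [0.4707, 0.0691, 0.108]
tcp_rot: [0.805, 0.593, 0.001, 0.001]
contact_force: [0.6, 0.6, -1.0]
opening: 0.415
finger_force: 53.5
t 3.0 p [470.7  69.1 108. ] ang -17.2 tilt [0.003 0.   ] q6 0.23 open 0.42 -> units [-0.004 -0.004 -0.48 ] rz 0.004 F [ 0.6  0.6 -1. ]
tray [486.2, 124.2, 179.5, 130.3, 73.2]
c1 127 [0.5025 0.3187 0.0488]
c2 140 [0.4182 0.322  0.0489]
```

```bash
python3 -m handwheel '[0,0,-0.18,0,0,0, 0,0,-0.18,0,0,0, 0,0,-0.1,0,0,0, 0,0,-0.01,0,0,0, 0,0,0,0,0,0]'
python3 -m handwheel '[0,0,0,0,0,0, 0,0,0,0,0,0, 0,0,0,0,0,0]' 0.6
python3 -m handwheel '[0,0,0.2,0,0,0, 0,0,0.28,0,0,0, 0.058,0.25,0,0,0,0, 0.058,0.25,0,0,0,0, 0.058,0.25,0,0,0,0]' >/dev/null
python3 -m handwheel '[0.045,0.23,0,0,0,0, 0,0.23,0,0,0,0, 0,0.23,0,0,0,0, 0,0.23,0,0,0,0, 0,0,0,0,0,0]' 0.62
python3 -m handwheel '[0,0,0,0,0,0]' >/dev/null
python3 -c "
from h import *; to(503,320,31,-17)"
```

```text
time: 3.53
eef_pos: [0.4701, 0.0702, 0.0359]
tcp_rot: [0.804, 0.594, -0.0, -0.0]
contact_force: [0.5, -0.2, -1.2]
opening: 0.416
finger_force: 56.0
time: 3.78
eef_pos: [0.4705, 0.0695, 0.037]
tcp_rot: [0.805, 0.594, 0.001, 0.0]
contact_force: [0.4, -0.4, 0.1]
opening: 0.599
finger_force: 0.0
time: 4.62
eef_pos: [0.5027, 0.3248, 0.1092]
tcp_rot: [0.804, 0.595, 0.002, -0.0]
contact_force: [0.6, -0.4, 0.5]
opening: 0.62
finger_force: 0.0
t 4.7 p [502.5 321.3 108.5] ang -17.0 tilt [0.001 0.   ] q6 0.70 open 0.62 -> units [ 0.003 -0.009 -0.517] rz 0.000 F [ 0.1 -0.8 -0.3]
```

```bash
python3 -m handwheel '[0,0,-0.18,0,0,0, 0,0,-0.18,0,0,0, 0,0,-0.15,0,0,0, 0,0,-0.01,0,0,0, 0,0,0,0,0,0]' >/dev/null
python3 -m handwheel '[0,0,0,0,0,0, 0,0,0,0,0,0, 0,0,0,0,0,0, 0,0,0,0,0,0]' 0 50
python3 -m handwheel '[0,0,0.2,0,0,0, 0,0,0.25,0,0,0, -0.021,-0.23,0.05,0,0,0, -0.021,-0.23,0,0,0,0, -0.021,-0.23,0,0,0,0]' >/dev/null
python3 -m handwheel '[-0.021,-0.23,0,0,0,0, -0.021,-0.23,0,0,0,0, -0.021,-0.23,0,0,0,0, 0,0,0,0,0,0, 0,0,0,0,0,0]'
python3 - <<'E'
from h import *
to(483.5,113.5,36,-16.9)
im,d,c=cam("side"); W=world(d,c);X,Y,Z=W[...,0],W[...,1],W[...,2]
t=(X>.36)&(X<.62)&(Y>-.01)&(Y<.25)&(Z>.028)&(Z<.042); print("tray",rect(W[t][:,:2]))
for nm,cx,cy in(("c2",.42,.325),("c0",.47,.0685)):
        m=(abs(X-cx)<.035)&(abs(Y-cy)<.035)&(Z>.045)&(Z<.062); print(nm,m.sum(),W[m].mean(0).round(4),rect(W[m][:,:2]))
E
```

```text
time: 5.45
eef_pos: [0.5042, 0.3199, 0.0321]
tcp_rot: [0.805, 0.593, 0.002, 0.001]
contact_force: [-0.1, -0.3, 3.7]
opening: 0.412
finger_force: 50.6
time: 6.28
eef_pos: [0.4837, 0.1112, 0.1054]
tcp_rot: [0.806, 0.592, 0.0, 0.0]
contact_force: [-0.4, 0.2, -1.5]
opening: 0.414
finger_force: 50.6
t 6.3 p [483.7 111.2 105.4] ang -17.4 tilt [0. 0.] q6 0.32 open 0.41 -> units [-0.001  0.015 -0.462] rz 0.006 F [-0.4  0.2 -1.5]
tray [486.6, 125.0, 178.9, 130.6, 72.9]
c2 124 [0.4186 0.3228 0.0494] [419.0, 325.0, 35.7, 29.4, -5.1]
c0 208 [0.4692 0.0689 0.0523] [470.7, 70.6, 36.8, 28.1, -19.1]
```

```bash
python3 -m handwheel '[0,0.01,-0.18,0,0,0, 0,0,-0.18,0,0,0, 0,0,-0.1,0,0,0, 0,0,-0.01,0,0,0, 0,0,0,0,0,0]'
python3 -m handwheel '[0,0,0,0,0,0, 0,0,0,0,0,0, 0,0,0,0,0,0]' 0.6
python3 -m handwheel '[0,0,0.2,0,0,0, 0,0,0.28,0,0,0, -0.07,0.23,0,0,0,0.03, -0.07,0.23,0,0,0,0.03, -0.07,0.23,0,0,0,0.03]' >/dev/null
python3 -m handwheel '[-0.07,0.23,0,0,0,0.03, -0.07,0.23,0,0,0,0, -0.077,0.24,0,0,0,0, 0,0,0,0,0,0, 0,0,0,0,0,0]' 0.62
python3 -c "
from h import *; to(419.5,324,31,-6)"
```

```text
time: 6.75
eef_pos: [0.484, 0.1156, 0.0345]
tcp_rot: [0.804, 0.594, -0.0, -0.0]
contact_force: [0.2, -0.1, -1.1]
opening: 0.418
finger_force: 53.6
time: 7.0
eef_pos: [0.4843, 0.1147, 0.035]
tcp_rot: [0.805, 0.594, 0.001, 0.0]
contact_force: [0.0, 0.2, -0.2]
opening: 0.596
finger_force: 0.0
time: 7.83
eef_pos: [0.419, 0.3243, 0.1066]
tcp_rot: [0.744, 0.668, 0.0, 0.0]
contact_force: [0.7, 0.1, -0.7]
opening: 0.619
finger_force: 0.0
t 7.8 p [419.  324.3 106.6] ang -6.2 tilt [0.001 0.   ] q6 0.57 open 0.62 -> units [ 0.003 -0.002 -0.504] rz 0.002 F [ 0.7  0.1 -0.7]
```

```bash
python3 -m handwheel '[0,0,-0.18,0,0,0, 0,0,-0.18,0,0,0, 0,0,-0.14,0,0,0, 0,0,-0.01,0,0,0, 0,0,0,0,0,0]' >/dev/null
python3 -m handwheel '[0,0,0,0,0,0, 0,0,0,0,0,0, 0,0,0,0,0,0, 0,0,0,0,0,0]' 0 50
python3 -m handwheel '[0,0,0.2,0,0,0, 0,0,0.25,0,0,0, 0.103,-0.217,0.05,0,0,-0.024, 0.103,-0.217,0,0,0,-0.024, 0.103,-0.217,0,0,0,-0.024]' >/dev/null
python3 -m handwheel '[0.103,-0.217,0,0,0,-0.024, 0.103,-0.217,0,0,0,-0.024, 0,0,0,0,0,0, 0,0,0,0,0,0, 0,0,0,0,0,0]'
python3 - <<'E'
from h import *
im,d,c=cam("side"); W=world(d,c);X,Y,Z=W[...,0],W[...,1],W[...,2]
t=(X>.36)&(X<.62)&(Y>-.01)&(Y<.25)&(Z>.028)&(Z<.042); print("tray",rect(W[t][:,:2]))
to(497,160.5,36,-16.9)
E
```

```text
time: 8.58
eef_pos: [0.4212, 0.323, 0.0315]
tcp_rot: [0.745, 0.667, 0.002, 0.001]
contact_force: [0.2, -0.3, 3.2]
opening: 0.416
finger_force: 50.7
time: 9.42
eef_pos: [0.4967, 0.1599, 0.1047]
tcp_rot: [0.805, 0.593, -0.0, -0.0]
contact_force: [-0.7, -0.1, -1.9]
opening: 0.415
finger_force: 50.7
tray [486.1, 123.6, 178.2, 130.5, 73.2]
t 9.5 p [496.4 160.5 104.6] ang -17.2 tilt [-0.001  0.   ] q6 0.42 open 0.41 -> units [ 0.004  0.    -0.457] rz 0.003 F [ 1.  -0.1 -1.6]
```

```bash
python3 -m handwheel '[0,0,-0.18,0,0,0, 0,0,-0.18,0,0,0, 0,0,-0.09,0,0,0, 0,0,-0.01,0,0,0, 0,0,0,0,0,0]'
python3 -m handwheel '[0,0,0,0,0,0, 0,0,0,0,0,0, 0,0,0,0,0,0]' 0.6
python3 -m handwheel '[0,0,0.2,0,0,0, 0,0,0.27,0,0,0, 0,-0.2,0.15,0,0,0.035, 0,-0.25,0.1,0,0,0.035, -0.04,-0.25,0,0,0,0.035]' >/dev/null
python3 -m handwheel '[-0.07,-0.26,0,0,0,0.035, -0.07,-0.26,0,0,0,0.035, -0.09,-0.26,0,0,0,0, -0.09,-0.26,0,0,0,0, 0,-0.25,0,0,0,0]' 0.37 >/dev/null
python3 -m handwheel '[0,0,0,0,0,0, 0,0,0,0,0,0]'
python3 - <<'E'
from h import *
to(443,-138,55,-1.4)
for n in("top","side"):
    im,d,c=cam(n); W=world(d,c);X,Y,Z=W[...,0],W[...,1],W[...,2]
    cv2.imwrite(f"pics/{n}2.png",im)
    t=(X>.36)&(X<.62)&(Y>-.01)&(Y<.25)&(Z>.028)&(Z<.042); print("tray",rect(W[t][:,:2]))
    for b in blobs(W,(X>.38)&(X<.6)&(Y>0)&(Y<.4)&(Z>.049)&(Z<.065),15): print(n,W[b].mean(0).round(4),rect(W[b][:,:2]))
E
```

```text
time: 9.88
eef_pos: [0.496, 0.1612, 0.035]
tcp_rot: [0.804, 0.594, -0.001, -0.0]
contact_force: [-0.6, 0.6, -0.7]
opening: 0.414
finger_force: 52.3
time: 10.13
eef_pos: [0.4974, 0.1604, 0.0364]
tcp_rot: [0.805, 0.594, 0.001, 0.0]
contact_force: [1.0, -0.5, 0.1]
opening: 0.599
finger_force: 0.0
time: 11.13
eef_pos: [0.4431, -0.1404, 0.1445]
tcp_rot: [0.717, 0.697, 0.0, 0.001]
contact_force: [0.2, -0.1, -0.2]
opening: 0.372
finger_force: 0.0
t 11.1 p [ 443.1 -140.4  144.5] ang -1.7 tilt [ 0.001 -0.   ] q6 -0.50 open 0.37 -> units [-0.001  0.016 -0.597] rz 0.003 F [ 0.2 -0.1 -0.2]
tray [487.0, 125.4, 174.9, 130.1, 73.2]
top [0.5699 0.3972 0.0526] [571.9, 396.8, 33.9, 6.3, 1.0]
top [0.5    0.393  0.0542] [501.0, 391.6, 30.7, 16.0, 1.4]
top [0.4973 0.1642 0.0553] [497.6, 164.3, 35.3, 26.5, -17.8]
top [0.4853 0.1183 0.0558] [485.7, 118.1, 35.1, 26.1, -18.1]
top [0.4715 0.0723 0.0557] [471.6, 72.4, 35.7, 25.6, -16.2]
tray [486.2, 123.5, 178.5, 130.5, 72.9]
side [0.5696 0.3954 0.0502] [571.5, 397.1, 33.5, 8.9, 14.7]
side [0.4997 0.3924 0.0514] [501.1, 391.2, 32.3, 16.7, 0.3]
side [0.4958 0.1616 0.0534] [496.9, 162.9, 36.3, 30.3, -18.0]
side [0.4836 0.1154 0.0533] [484.7, 116.8, 35.9, 27.5, -18.6]
side [0.4698 0.0696 0.0534] [470.4, 70.7, 35.9, 28.4, -18.6]
```

View pics/side2.png

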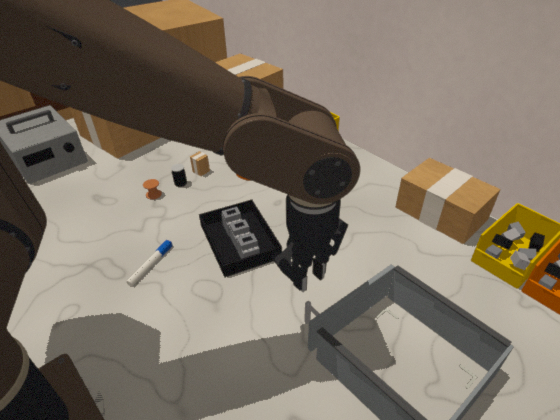

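All three contactors stand in a row in the tray, at (232,213) to (247,242). The tool is above the handle at (307,312), so I descend onto it.

```bash
python3 -m handwheel '[0,0.012,-0.18,0,0,0, 0,0,-0.18,0,0,0, 0,0,-0.14,0,0,0, 0,0,-0.1,0,0,0, 0,0,0,0,0,0]'
python3 -m handwheel '[0,0,0,0,0,0, 0,0,0,0,0,0, 0,0,0,0,0,0, 0,0,0,0,0,0]' 0 60
python3 - <<'E'
from h import *
to(443,-138,55,-1.4)
h=np.array([612.5,-182.]);
p=st()[0][:2]; r=p-h; a0=np.degrees(np.arctan2(r[1],r[0])); print(np.hypot(*r),a0)
prev=p
for k in range(1,18):
    a=np.radians(-6*k); q=h+np.array([[np.cos(a),-np.sin(a)],[np.sin(a),np.cos(a)]])@r
    print(k,q.round(0),((q-prev)/150).round(3)); prev=q
E
```

```text
time: 11.65
eef_pos: [0.4407, -0.1337, 0.0504]
tcp_rot: [0.715, 0.699, -0.001, -0.004]
contact_force: [-1.0, 1.5, -0.2]
opening: 0.369
finger_force: 0.0
time: 11.98
eef_pos: [0.4426, -0.1362, 0.0544]
tcp_rot: [0.716, 0.699, -0.0, -0.001]
contact_force: [-5.1, 1.6, 1.9]
opening: 0.11
finger_force: 58.8
t 12.0 p [ 442.6 -136.2   54.4] ang -1.4 tilt [-0.002  0.001] q6 -0.49 open 0.11 -> units [ 0.003 -0.012  0.004] rz -0.000 F [-5.1  1.6  1.9]
175.98489589558017 164.9173033480707
1 [ 448. -119.] [0.038 0.117]
2 [ 456. -102.] [0.05  0.112]
3 [465. -86.] [0.062 0.106]
4 [476. -71.] [0.072 0.099]
5 [488. -57.] [0.082 0.091]
6 [502. -45.] [0.091 0.082]
7 [517. -34.] [0.099 0.072]
8 [533. -25.] [0.106 0.061]
9 [550. -18.] [0.112 0.05 ]
10 [567. -12.] [0.117 0.038]
11 [585.  -8.] [0.12  0.025]
12 [604.  -6.] [0.122 0.013]
13 [622.  -6.] [ 0.123 -0.   ]
14 [640.  -8.] [ 0.122 -0.013]
15 [658. -12.] [ 0.12  -0.026]
16 [676. -18.] [ 0.117 -0.038]
17 [693. -25.] [ 0.112 -0.05 ]
```

Gripped (opening 0.11, so about 9 mm on the bar). I swing the door in steps of 6° (rz −0.0667) and watch the force.

```bash
python3 -m handwheel '[0.038,0.117,0,0,0,-0.0667, 0.05,0.112,0,0,0,-0.0667, 0.062,0.106,0,0,0,-0.0667]'
python3 -m handwheel '[0.072,0.099,0,0,0,-0.0667, 0.082,0.091,0,0,0,-0.0667, 0.091,0.082,0,0,0,-0.0667, 0,0,0,0,0,0]'
python3 -c "
from h import *; to(502,-45,55,-37.4)"
```

```text
time: 12.23
eef_pos: [0.4655, -0.0859, 0.0545]
tcp_rot: [0.818, 0.575, 0.0, 0.0]
contact_force: [-0.2, -0.2, -3.2]
opening: 0.111
finger_force: 58.5
time: 12.57
eef_pos: [0.5043, -0.0443, 0.0545]
tcp_rot: [0.897, 0.442, 0.001, 0.001]
contact_force: [-1.9, 0.3, -0.3]
opening: 0.107
finger_force: 60.8
t 12.6 p [504.3 -44.3  54.5] ang -37.5 tilt [0.003 0.   ] q6 0.37 open 0.11 -> units [-0.015 -0.005  0.003] rz 0.001 F [-1.9  0.3 -0.3]
```

```bash
python3 -m handwheel '[0.099,0.072,0,0,0,-0.0667, 0.106,0.061,0,0,0,-0.0667, 0.112,0.05,0,0,0,-0.0667, 0.117,0.038,0,0,0,-0.0667]'
python3 -m handwheel '[0.12,0.025,0,0,0,-0.0667, 0.122,0.013,0,0,0,-0.0667, 0.123,0,0,0,0,-0.0667, 0.122,-0.013,0,0,0,-0.0667]'
python3 -m handwheel '[0.12,-0.026,0,0,0,-0.0667, 0.117,-0.038,0,0,0,-0.0667, 0.112,-0.05,0,0,0,-0.0667, 0,0,0,0,0,0, 0,0,0,0,0,0]'
python3 -c "
from h import *; to(693,-25,55,-103.4)"
```

```text
time: 12.9
eef_pos: [0.5685, -0.0133, 0.0545]
tcp_rot: [0.969, 0.245, 0.001, 0.001]
contact_force: [0.7, -5.9, -2.7]
opening: 0.108
finger_force: 60.5
time: 13.23
eef_pos: [0.6415, -0.0109, 0.0545]
tcp_rot: [0.999, 0.038, 0.0, 0.002]
contact_force: [-1.7, -7.9, 0.2]
opening: 0.107
finger_force: 60.9
time: 13.65
eef_pos: [0.6934, -0.0291, 0.0545]
tcp_rot: [0.993, -0.117, 0.0, 0.001]
contact_force: [-3.1, -5.7, 1.0]
opening: 0.107
finger_force: 61.4
t 13.7 p [693.4 -29.1  54.5] ang -103.4 tilt [ 0.    -0.003] q6 1.62 open 0.11 -> units [-0.003  0.027  0.003] rz 0.000 F [-3.1 -5.7  1. ]
```

```bash
python3 -m handwheel '[0,0,0,0,0,0, 0,0,0,0,0,0, 0,0,0,0,0,0]' 0.37
python3 -m handwheel '[0,0,0.15,0,0,0, 0,0,0.25,0,0,0, 0,0.1,0.2,0,0,0, -0.1,0.25,0,0,0,-0.01, -0.1,0.25,0,0,0,-0.01]' >/dev/null
python3 -m handwheel '[-0.1,0.25,0,0,0,-0.01, -0.1,0.25,0,0,0,-0.01, -0.1,0.25,0,0,0,0, -0.1,0.2,0,0,0,0, 0,0,0,0,0,0]' 0.2
python3 - <<'E'
from h import *
to(513,209.5,32,-106.9)
for n in("top","side"):
    im,d,c=cam(n); W=world(d,c);X,Y,Z=W[...,0],W[...,1],W[...,2]
    cv2.imwrite(f"pics/{n}3.png",im)
    t=(X>.36)&(X<.62)&(Y>-.01)&(Y<.25)&(Z>.028)&(Z<.042); print("tray",rect(W[t][:,:2]))
    for b in blobs(W,(X>.38)&(X<.6)&(Y>0)&(Y<.3)&(Z>.049)&(Z<.065),15): print(n,W[b].mean(0).round(4),rect(W[b][:,:2]))
    m=(X>.35)&(X<.63)&(Y<-.15)&(Y>-.5)&(Z>.079)&(Z<.1);B=W[m]
    for nm,s in(("far",B[(B[:,0]>.58)&(B[:,1]<-.2)&(B[:,1]>-.39)]),("near",B[(B[:,0]<.44)&(B[:,1]<-.2)&(B[:,1]>-.39)]),("back",B[(B[:,1]<-.36)&(B[:,0]>.43)&(B[:,0]<.59)])):
        if len(s)>5:
            vx,vy,x0,y0=cv2.fitLine(s[:,:2].astype(np.float32),cv2.DIST_HUBER,0,.01,.01).ravel(); print(nm,len(s),"ang",np.degrees(np.arctan2(vy,vx)).round(2),"at",x0.round(4),y0.round(4),"min/max",s.min(0)[:2].round(4),s.max(0)[:2].round(4))
    k=cv2.morphologyEx(im.min(2),cv2.MORPH_TOPHAT,np.ones((7,7)))
    m=(k>25)&(X>.425)&(X<.6)&(Y<-.18)&(Y>-.4)&(Z<.015); print("marks",m.sum(),rect(W[m][:,:2]) if m.sum()>4 else 0)
    cv2.imwrite(f"pics/{n}3b.png",cv2.resize(im[160:300,330:490] if n=="top" else im[250:420,290:520],None,fx=3.4,fy=3.4,interpolation=cv2.INTER_CUBIC))
E
```

```text
time: 13.9
eef_pos: [0.6933, -0.0261, 0.0547]
tcp_rot: [0.993, -0.117, 0.001, -0.0]
contact_force: [-0.1, -0.1, 0.0]
opening: 0.37
finger_force: 0.0
time: 14.73
eef_pos: [0.5998, 0.2122, 0.1443]
tcp_rot: [0.989, -0.145, -0.0, -0.001]
contact_force: [-0.1, -0.8, -0.4]
opening: 0.194
finger_force: 0.0
t 14.7 p [599.8 212.2 144.3] ang -106.7 tilt [-0.     0.002] q6 2.04 open 0.19 -> units [-0.579 -0.018 -0.749] rz -0.002 F [-0.1 -0.8 -0.4]
tray [486.5, 123.8, 171.6, 129.8, 73.2]
top [0.4974 0.164  0.0559] [497.6, 164.2, 35.2, 26.2, -17.9]
top [0.4854 0.1182 0.0559] [485.7, 118.2, 35.2, 25.8, -17.9]
top [0.4715 0.0723 0.0557] [471.5, 72.4, 35.7, 25.6, -16.2]
far 383 ang -89.66 at 0.611 -0.2948 min/max [ 0.6051 -0.3899] [ 0.6186 -0.2009]
near 397 ang -89.46 at 0.4151 -0.2899 min/max [ 0.4096 -0.3899] [ 0.4221 -0.2002]
back 230 ang 0.76 at 0.5212 -0.4094 min/max [ 0.4315 -0.4154] [ 0.5886 -0.4056]
marks 21 [512.9, -302.7, 194.3, 140.1, -89.9]
tray [486.5, 125.1, 180.0, 130.0, 73.0]
side [0.4959 0.1612 0.0534] [496.6, 162.8, 35.7, 27.5, -16.8]
side [0.4838 0.1157 0.0535] [484.5, 116.9, 35.5, 27.8, -16.8]
side [0.4698 0.0697 0.0534] [470.8, 70.9, 36.1, 28.4, -17.0]
far 853 ang -89.6 at 0.6085 -0.3171 min/max [ 0.6011 -0.39  ] [ 0.6175 -0.2005]
near 1121 ang -89.4 at 0.4133 -0.3003 min/max [ 0.4067 -0.3893] [ 0.4208 -0.2001]
back 434 ang 0.44 at 0.514 -0.4121 min/max [ 0.4452 -0.4154] [ 0.5899 -0.4085]
marks 5 [580.1, -306.6, 185.6, 4.8, -85.4]
```

View pics/top3.png

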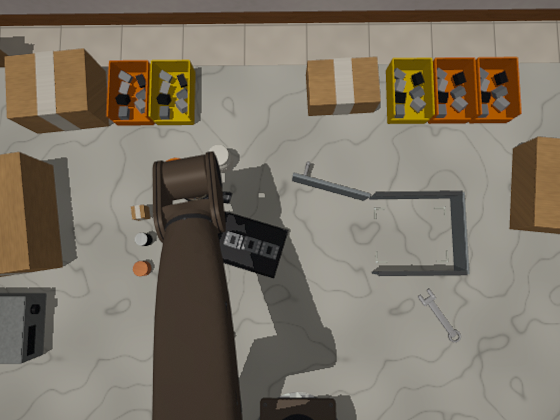

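View pics/top3b.png

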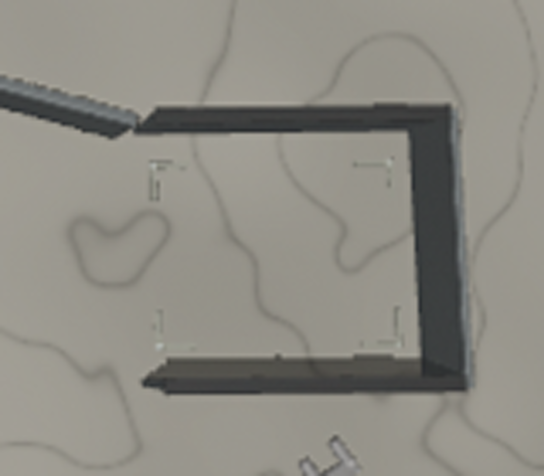

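```bash
python3 - <<'E'
from h import *
c=imaging.get_calibration("top")
uv=np.array([(150,162),(392,158),(158,347),(400,343)])/3.4+[330,160]-.35
for z in(0,.002):
    P=xy(uv,z,c)*1000; print(P.round(1),P.mean(0).round(1),rect(P/1000))
a,b,cc,dd=P
for v in (b-a,dd-cc,a-cc,b-dd): print(np.degrees(np.arctan2(v[1],v[0])).round(2),np.hypot(*v).round(1))
E
```

```text
[[ 585.1 -205.7]
 [ 588.  -394.6]
 [ 440.8 -208.4]
 [ 444.1 -394.8]] [ 514.5 -300.9] [514.4, -301.3, 189.0, 144.2, -89.1]
[[ 584.8 -205.2]
 [ 587.8 -393.9]
 [ 440.9 -208. ]
 [ 444.1 -394.1]] [ 514.4 -300.3] [514.3, -300.7, 188.7, 144.0, -89.1]
-89.11 188.7
-89.0 186.1
1.09 144.0
0.07 143.7
```

```bash
python3 -m handwheel '[-0.2,-0.01,0,0,0,0, -0.2,-0.01,0,0,0,0, -0.18,0,0,0,0,0, 0,0,-0.2,0,0,0, 0,0,0,0,0,0]' 0.2
python3 -m handwheel '[0,0,0,0,0,0]' >/dev/null
python3 - <<'E'
from h import *
to(512.4,209.4,32,-106.9)
E
```

```text
time: 15.25
eef_pos: [0.5128, 0.2018, 0.1103]
tcp_rot: [0.989, -0.149, -0.003, 0.001]
contact_force: [-0.7, -1.2, -0.7]
opening: 0.2
finger_force: 0.0
t 15.3 p [515.3 202.3 112.8] ang -107.2 tilt [-0.003 -0.001] q6 2.06 open 0.20 -> units [-0.02   0.048 -0.539] rz 0.003 F [0.1 0.3 0.9]
```

```bash
python3 -m handwheel '[-0.01,0.04,0,0,0,0, 0,0,0,0,0,0, 0,0,0,0,0,0, 0,0,0,0,0,0]' >/dev/null
python3 - <<'E'
from h import *
to(512.4,209.4,32,-106.9)
E
```

```text
t 15.7 p [515.3 209.6 114.7] ang -107.1 tilt [0.002 0.   ] q6 2.07 open 0.20 -> units [-0.02  -0.002 -0.551] rz 0.002 F [ 0.7 -0.5 -0.2]
```

```bash
python3 -m handwheel '[-0.02,0,-0.18,0,0,0, 0,0,-0.14,0,0,0, 0,0,0,0,0,0, 0,0,0,0,0,0]' 
python3 -m handwheel '[0,0,-0.1,0,0,0, 0,0,-0.08,0,0,0, 0,0,-0.04,0,0,0, 0,0,0,0,0,0, 0,0,0,0,0,0]'
python3 - <<'E'
from h import *
to(512.4,209.4,32,-106.9)
E
```

```text
time: 16.0
eef_pos: [0.5106, 0.2093, 0.065]
tcp_rot: [0.989, -0.149, -0.001, 0.0]
contact_force: [-0.3, -0.0, 0.3]
opening: 0.198
finger_force: 0.0
time: 16.42
eef_pos: [0.5114, 0.2095, 0.0329]
tcp_rot: [0.989, -0.149, -0.0, 0.0]
contact_force: [-0.7, 0.2, 0.3]
opening: 0.2
finger_force: 0.0
t 16.4 p [511.4 209.5  32.9] ang -107.1 tilt [-0. -0.] q6 2.07 open 0.20 -> units [ 0.007 -0.001 -0.006] rz 0.002 F [-0.7  0.2  0.3]
```

```bash
python3 -m handwheel '[0,0,0,0,0,0, 0,0,0,0,0,0, 0,0,0,0,0,0, 0,0,0,0,0,0]' 0 50
python3 - <<'E'
from h import *
to(512.4,209.4,32,-106.9)
im,d,c=cam("side"); W=world(d,c);X,Y,Z=W[...,0],W[...,1],W[...,2]
for b in blobs(W,(X>.38)&(X<.6)&(Y>0)&(Y<.2)&(Z>.049)&(Z<.06),15): print(W[b].mean(0).round(4),rect(W[b][:,:2]))
t=(X>.36)&(X<.62)&(Y>-.01)&(Y<.19)&(Z>.028)&(Z<.042); print("tray",rect(W[t][:,:2]))
# motion plan: tray centre final & path
th=np.radians(-107.1); p=st()[0][:2]; ctr=p+87.5*0+np.array([np.cos(th),np.sin(th)])*85.5; print("ctr est",ctr)
u=np.array([np.cos(np.radians(-89.4)),np.sin(np.radians(-89.4))]); f=np.array([512.5,-300.5])-u*85.5; print("final tcp",f, "pre", f-u*250)
E
```

```text
time: 16.75
eef_pos: [0.5116, 0.2091, 0.0334]
tcp_rot: [0.989, -0.148, 0.0, 0.0]
contact_force: [-1.7, -4.6, 1.8]
opening: 0.035
finger_force: 51.4
t 16.8 p [511.6 209.1  33.4] ang -107.1 tilt [ 0.    -0.001] q6 2.07 open 0.04 -> units [ 0.005  0.002 -0.01 ] rz 0.002 F [-1.7 -4.6  1.8]
[0.4967 0.1645 0.0534] [497.9, 165.7, 35.5, 28.2, -18.8]
[0.4844 0.1186 0.0532] [485.4, 119.9, 35.7, 28.0, -14.5]
[0.4704 0.0723 0.0534] [470.8, 72.9, 36.2, 26.1, -15.9]
tray [486.1, 124.1, 173.7, 130.4, 73.2]
ctr est [486.42562476 127.34434603]
final tcp [ 511.60466246 -215.00468802] pre [508.98671643  34.98160432]
```

```bash
python3 -m handwheel '[-0.002,-0.06,0,0,0,0.01, -0.002,-0.11,0,0,0,0.02, -0.002,-0.131,0,0,0,0.0219, -0.002,-0.131,0,0,0,0.0219, -0.002,-0.131,0,0,0,0.0219]' 0 60
python3 -m handwheel '[-0.002,-0.131,0,0,0,0.0219, -0.002,-0.131,0,0,0,0.0219, -0.002,-0.131,0,0,0,0.0219, -0.002,-0.131,0,0,0,0.0219, -0.002,-0.11,0,0,0,0.0219]'
python3 -m handwheel '[0,-0.06,0,0,0,0.013, 0,0,0,0,0,0, 0,0,0,0,0,0, 0,0,0,0,0,0]'
python3 - <<'E'
from h import *
to(509,32,33,-89.4)
for n in("top","side"):
    im,d,c=cam(n); W=world(d,c);X,Y,Z=W[...,0],W[...,1],W[...,2]
    cv2.imwrite(f"pics/{n}4.png",im)
    t=(X>.41)&(X<.63)&(Y>-.17)&(Y<.02)&(Z>.028)&(Z<.042); print("tray",rect(W[t][:,:2]))
    for b in blobs(W,(X>.38)&(X<.6)&(Y>-.2)&(Y<.0)&(Z>.049)&(Z<.06),15): print(W[b].mean(0).round(4),rect(W[b][:,:2]))
E
```

```text
time: 17.22
eef_pos: [0.5102, 0.1266, 0.0334]
tcp_rot: [0.997, -0.074, 0.001, -0.002]
contact_force: [-1.0, 6.0, 1.3]
opening: 0.03
finger_force: 59.6
time: 17.63
eef_pos: [0.5087, 0.0309, 0.0334]
tcp_rot: [1.0, 0.011, 0.001, -0.002]
contact_force: [0.2, 7.3, 3.7]
opening: 0.03
finger_force: 59.8
time: 17.97
eef_pos: [0.5088, 0.0203, 0.0334]
tcp_rot: [1.0, 0.022, 0.0, 0.001]
contact_force: [-3.3, -6.7, 3.4]
opening: 0.031
finger_force: 60.1
t 18.0 p [508.8  20.3  33.4] ang -87.5 tilt [ 0.001 -0.002] q6 1.37 open 0.03 -> units [ 0.001  0.078 -0.003] rz -0.022 F [-3.3 -6.7  3.4]
tray [539.7, -69.5, 182.3, 181.4, 84.2]
[ 0.5169 -0.1186  0.0553] [516.7, -118.9, 35.7, 25.6, 3.5]
[ 0.5149 -0.0708  0.0554] [514.9, -70.2, 33.3, 25.3, 0.2]
tray [533.6, -73.3, 193.9, 178.5, -5.4]
[ 0.5082 -0.0261  0.0534] [509.2, -24.9, 36.9, 26.1, 3.0]
[ 0.5122 -0.0736  0.0534] [513.5, -72.2, 37.5, 27.9, 3.7]
[ 0.5143 -0.1216  0.0533] [515.5, -120.6, 37.3, 27.0, 1.8]
```

View pics/side4.png

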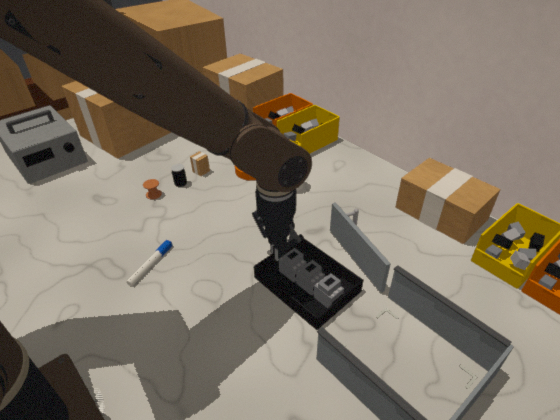

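```bash
python3 -m handwheel '[0.002,-0.05,0,0,0,-0.011, 0.002,-0.05,0,0,0,-0.011, 0,0,0,0,0,0, 0,0,0,0,0,0]'
python3 - <<'E'
from h import *
to(511.6,-215,33,-89.4)
for n in("top","side"):
    im,d,c=cam(n); W=world(d,c);X,Y,Z=W[...,0],W[...,1],W[...,2]
    t=(X>.42)&(X<.587)&(Y>-.17)&(Y<.005)&(Z>.03)&(Z<.042)&(im.max(2)<60)
    P=W[t][:,:2]; print(n,"tray",rect(P),P.min(0),P.max(0))
    for nm,q in(("near",P[(P[:,0]<.455)]),("far",P[P[:,0]>.568])):
        q=q[(q[:,1]>-.16)&(q[:,1]<-.01)]
        vx,vy,x0,y0=cv2.fitLine(q.astype(np.float32),cv2.DIST_HUBER,0,.01,.01).ravel(); print(nm,len(q),np.degrees(np.arctan2(vy,vx)).round(2),x0,y0)
E
```

```text
time: 18.4
eef_pos: [0.5101, 0.0067, 0.0334]
tcp_rot: [1.0, 0.005, 0.002, -0.0]
contact_force: [1.6, 1.5, 3.8]
opening: 0.031
finger_force: 60.1
t 18.4 p [510.1   6.7  33.4] ang -89.4 tilt [0.003 0.   ] q6 1.37 open 0.03 -> units [ 0.01  -1.478 -0.003] rz 0.001 F [1.6 1.5 3.8]
top tray [512.6, -80.8, 167.3, 129.3, -89.9] [ 0.44793306 -0.1644026 ] [0.57714862 0.00298585]
near 51 -89.23 0.4497525 -0.091848895
far 83 89.77 0.5744068 -0.08192286
side tray [509.9, -80.8, 172.5, 129.3, -89.5] [ 0.44496286 -0.16745946] [0.57504524 0.00497024]
near 209 -89.45 0.44710743 -0.085840374
far 131 -89.37 0.5726782 -0.09128299
```

```bash
python3 -m handwheel '[0.001,-0.06,0,0,0,0, 0.001,-0.12,0,0,0,0, 0.001,-0.14,0,0,0,0, 0.001,-0.14,0,0,0,0, 0.001,-0.14,0,0,0,0]'
python3 -m handwheel '[0.001,-0.14,0,0,0,0, 0.001,-0.14,0,0,0,0, 0.001,-0.14,0,0,0,0, 0.001,-0.14,0,0,0,0, 0.001,-0.12,0,0,0,0]'
python3 -m handwheel '[0.001,-0.06,0,0,0,0, 0,0,0,0,0,0, 0,0,0,0,0,0, 0,0,0,0,0,0]'
cat > m.py <<'E'
from h import *
import sys
to(511.5,-215,33,-89.4); tag=sys.argv[1]
for n in("top","side"):
    im,d,c=cam(n); W=world(d,c);X,Y,Z=W[...,0],W[...,1],W[...,2]
    cv2.imwrite(f"pics/{n}{tag}.png",im)
    t=(X>.425)&(X<.597)&(Y>-.402)&(Y<-.18)&(Z>.03)&(Z<.042)&(im.max(2)<55)
    P=W[t][:,:2]; print(n,"tray",rect(P),P.min(0),P.max(0))
    for nm,q in(("near",P[(P[:,0]<.455)]),("far",P[P[:,0]>.568])):
        if len(q)<5: continue
        vx,vy,x0,y0=cv2.fitLine(q.astype(np.float32),cv2.DIST_HUBER,0,.01,.01).ravel(); print(nm,len(q),np.degrees(np.arctan2(vy,vx)).round(2),x0,y0)
    for b in blobs(W,(X>.43)&(X<.59)&(Y>-.4)&(Y<-.17)&(Z>.049)&(Z<.06),15): print(W[b].mean(0).round(4),rect(W[b][:,:2]))
    cv2.imwrite(f"pics/{n}{tag}b.png",cv2.resize(im[160:300,330:490] if n=="top" else im[250:420,290:520],None,fx=3.4,fy=3.4,interpolation=cv2.INTER_CUBIC))
E
python3 m.py 5
```

```text
time: 18.92
eef_pos: [0.5099, -0.0825, 0.0334]
tcp_rot: [1.0, 0.005, 0.0, -0.002]
contact_force: [-0.5, 9.0, 8.8]
opening: 0.03
finger_force: 60.9
time: 19.33
eef_pos: [0.5105, -0.1847, 0.0334]
tcp_rot: [1.0, 0.004, -0.0, -0.002]
contact_force: [0.8, 11.8, 11.0]
opening: 0.031
finger_force: 61.2
time: 19.67
eef_pos: [0.5108, -0.196, 0.0334]
tcp_rot: [1.0, 0.005, 0.0, 0.001]
contact_force: [-1.6, -2.1, 5.1]
opening: 0.032
finger_force: 60.5
t 19.7 p [ 510.8 -196.    33.4] ang -89.4 tilt [ 0.    -0.002] q6 1.01 open 0.03 -> units [ 0.004 -0.127 -0.003] rz 0.000 F [-1.6 -2.1  5.1]
top tray [513.8, -317.7, 126.3, 97.4, 0.1] [ 0.45071871 -0.36640694] [ 0.57693316 -0.2689236 ]
near 19 -89.95 0.4507431 -0.3418462
far 47 -88.75 0.57565504 -0.3096358
[ 0.5137 -0.3396  0.0552] [514.9, -339.1, 34.0, 18.0, -4.0]
side tray [511.2, -275.2, 187.5, 129.7, -89.7] [ 0.44607292 -0.36925422] [ 0.57610832 -0.18141698]
near 206 -89.42 0.44907096 -0.29014152
far 192 -89.79 0.5732238 -0.2780259
[ 0.5016 -0.1973  0.0551] [501.9, -197.6, 31.2, 13.2, 77.7]
[ 0.5072 -0.2424  0.0534] [509.8, -240.9, 36.9, 25.9, 1.0]
[ 0.5109 -0.2887  0.0533] [511.9, -287.9, 36.6, 26.5, 0.6]
[ 0.5111 -0.3368  0.0534] [512.2, -336.7, 37.2, 25.5, -1.0]
```

View pics/top5b.png

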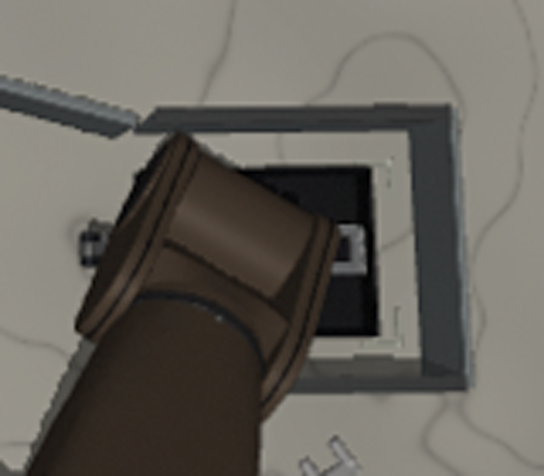

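Only the last 20 mm is left: the tray front is at (375,165–335) and centred between the marks.

```bash
python3 -m handwheel '[0,-0.06,0,0,0,0, 0,-0.05,0,0,0,0, 0,-0.022,0,0,0,0, 0,0,0,0,0,0, 0,0,0,0,0,0]'
python3 -m handwheel '[0,0,0,0,0,0, 0,0,0,0,0,0]'
python3 m.py 6
```

```text
time: 20.18
eef_pos: [0.5107, -0.2133, 0.0334]
tcp_rot: [1.0, 0.005, -0.0, -0.002]
contact_force: [-0.7, 6.4, 8.1]
opening: 0.026
finger_force: 61.1
time: 20.35
eef_pos: [0.5107, -0.2133, 0.0334]
tcp_rot: [1.0, 0.005, -0.0, -0.001]
contact_force: [-0.2, 6.6, 9.1]
opening: 0.027
finger_force: 61.1
t 20.4 p [ 510.7 -213.3   33.4] ang -89.4 tilt [-0.001  0.003] q6 0.98 open 0.03 -> units [ 0.005 -0.011 -0.003] rz 0.000 F [-0.2  6.6  9.1]
top tray [513.8, -296.8, 174.7, 126.2, -89.9] [ 0.45074254 -0.38412379] [ 0.57686286 -0.209382  ]
near 17 -89.95 0.45076075 -0.36250097
far 55 -90.0 0.57645357 -0.32910424
[ 0.5134 -0.3597  0.0558] [514.8, -358.1, 33.8, 13.4, -3.0]
side tray [511.0, -292.3, 188.0, 129.8, -88.8] [ 0.44612288 -0.38641221] [ 0.57728612 -0.19847281]
near 205 -89.43 0.44931424 -0.30473304
far 195 -89.95 0.5732741 -0.29499847
[ 0.5017 -0.2153  0.0544] [503.3, -215.4, 31.4, 11.6, -89.9]
[ 0.5068 -0.2597  0.0534] [509.2, -257.8, 36.0, 25.8, 0.4]
[ 0.5106 -0.3059  0.0534] [512.4, -305.2, 37.3, 26.4, -0.5]
[ 0.5111 -0.3538  0.0534] [512.6, -353.3, 37.6, 26.3, 0.2]
```

```bash
python3 -m handwheel '[0,-0.02,0,0,0,0, 0,0,0,0,0,0, 0,0,0,0,0,0]'
python3 -m handwheel '[0,0,0,0,0,0, 0,0,0,0,0,0, 0,0,0,0,0,0]' 0.1
python3 -m handwheel '[0,0,0.08,0,0,0, 0,0,0.12,0,0,0, 0,0,0.2,0,0,0, 0,0.1,0.25,0,0,0, 0,0.2,0.1,0,0,0]'
python3 -m handwheel '[0,0.25,0,0,0,0, 0,0.25,0,0,0,0, 0,0.25,0,0,0,0, 0,0.25,0,0,0,0, 0,0,0,0,0,0]'
python3 m.py 7
```

```text
time: 20.7
eef_pos: [0.5107, -0.2155, 0.0334]
tcp_rot: [1.0, 0.005, -0.001, -0.002]
contact_force: [-0.7, 9.1, 10.1]
opening: 0.032
finger_force: 61.3
time: 20.95
eef_pos: [0.51, -0.2177, 0.032]
tcp_rot: [1.0, 0.005, -0.001, -0.0]
contact_force: [-0.2, 0.5, 0.1]
opening: 0.103
finger_force: 0.0
time: 21.37
eef_pos: [0.5131, -0.1763, 0.1514]
tcp_rot: [1.0, 0.003, 0.004, 0.003]
contact_force: [1.5, 0.3, 1.4]
opening: 0.102
finger_force: 0.0
time: 21.78
eef_pos: [0.5096, -0.0179, 0.1457]
tcp_rot: [1.0, 0.008, -0.0, -0.001]
contact_force: [0.0, 0.1, -0.5]
opening: 0.098
finger_force: 0.0
t 21.8 p [509.6 -17.9 145.7] ang -89.1 tilt [-0.     0.002] q6 1.32 open 0.10 -> units [ 0.012 -1.314 -0.751] rz -0.003 F [ 0.   0.1 -0.5]
top tray [512.6, -298.2, 174.4, 128.7, -89.9] [ 0.44807722 -0.385481  ] [ 0.57698778 -0.21097523]
near 92 -89.65 0.4504324 -0.27921504
far 90 -89.02 0.57481873 -0.2990962
[ 0.512  -0.2583  0.0553] [512.3, -258.6, 33.2, 26.6, 0.1]
[ 0.5144 -0.3057  0.0553] [513.8, -306.6, 35.7, 27.3, 2.0]
[ 0.5148 -0.3534  0.0553] [514.8, -354.5, 33.1, 27.2, -0.4]
side tray [511.4, -301.1, 174.2, 129.9, -89.4] [ 0.44633768 -0.38868507] [ 0.5766723  -0.21387389]
near 214 -89.63 0.44930235 -0.3406749
far 249 -89.52 0.5732235 -0.30915037
[ 0.5084 -0.2608  0.0534] [510.0, -260.1, 36.9, 26.2, 0.4]
[ 0.511  -0.3084  0.0534] [512.4, -308.0, 37.9, 25.4, 0.5]
[ 0.5112 -0.3562  0.0534] [512.1, -355.7, 37.0, 26.2, 0.1]
```

View pics/top7b.png

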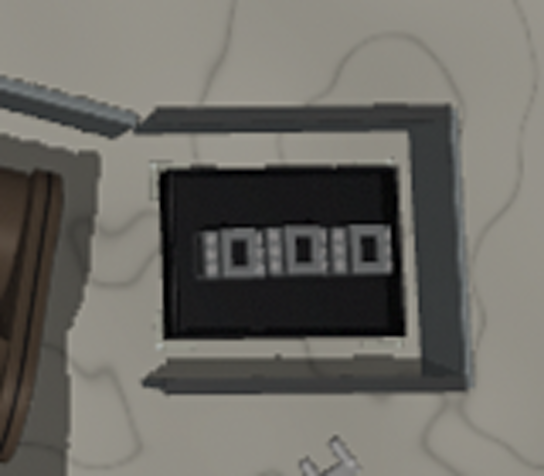

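The tray sits square within the marks, at (162–405, 168–338) in the crop. Next I return to the handle.

```bash
python3 -m handwheel '[0.245,-0.011,0,0,0,-0.032, 0.245,-0.011,0,0,0,-0.032, 0.245,-0.011,0,0,0,-0.032, 0.245,-0.011,0,0,0,-0.032, 0.245,-0.011,0,0,0,-0.032]' 0.37 >/dev/null
python3 -m handwheel '[0,0,0,0,0,0, 0,0,0,0,0,0, 0,0,0,0,0,0]'
python3 - <<'E'
from h import *
to(693.4,-26.1,55,-103.4)
c=imaging.get_calibration("side")
im,d,c=cam("side"); W=world(d,c);X,Y,Z=W[...,0],W[...,1],W[...,2]
h=(X>.67)&(X<.75)&(Y<.03)&(Y>-.06)&(Z>.02)&(Z<.085); P=W[h]; print(len(P),P.mean(0) if len(P) else 0,P.min(0),P.max(0)); q=P[P[:,2]>.07]; print(len(q),q.mean(0))
cv2.imwrite("pics/s8.png",cv2.resize(im[160:310,250:450],None,fx=3,fy=3))
E
```

```text
time: 22.55
eef_pos: [0.6938, -0.0327, 0.1446]
tcp_rot: [0.993, -0.121, -0.001, 0.0]
contact_force: [0.5, 0.4, 0.8]
opening: 0.373
finger_force: 0.0
t 22.6 p [693.8 -32.7 144.6] ang -103.9 tilt [-0.002 -0.   ] q6 1.62 open 0.37 -> units [-0.002  0.044 -0.597] rz 0.006 F [0.5 0.4 0.8]
88 [ 0.68601596 -0.03003424  0.05870523] [ 0.6713275  -0.03461781  0.02926444] [ 0.6947097  -0.02087404  0.07321143]
14 [ 0.68895624 -0.02940235  0.07193465]
```

View pics/s8.png

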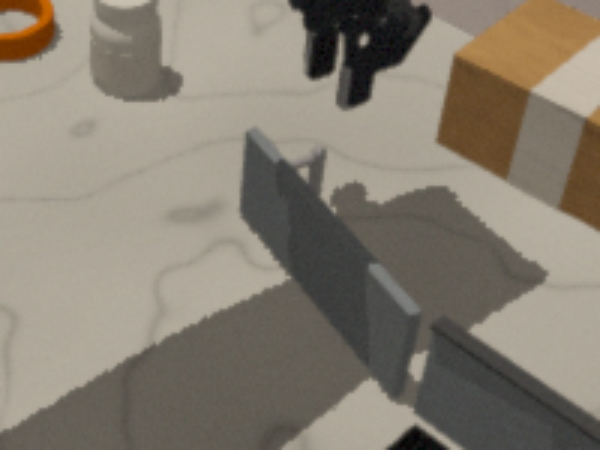

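The door stands open with its handle (315,170 in the crop) just under the gripper, so I descend and grip.

```bash
python3 -m handwheel '[0,0.037,-0.18,0,0,0.005, 0,0,-0.18,0,0,0, 0,0,-0.14,0,0,0, 0,0,-0.09,0,0,0, 0,0,0,0,0,0]'
python3 -m handwheel '[0,0,0,0,0,0, 0,0,0,0,0,0, 0,0,0,0,0,0, 0,0,0,0,0,0]' 0 60
python3 -c "
from h import *; to(693.4,-26.1,55,-103.4)"
```

```text
time: 23.02
eef_pos: [0.6909, -0.0255, 0.0532]
tcp_rot: [0.993, -0.117, -0.003, -0.0]
contact_force: [-0.6, -0.6, -0.2]
opening: 0.372
finger_force: 0.0
time: 23.35
eef_pos: [0.6931, -0.0288, 0.0578]
tcp_rot: [0.993, -0.116, -0.001, 0.003]
contact_force: [-5.1, -8.9, -1.9]
opening: 0.106
finger_force: 58.4
t 23.4 p [693.1 -28.8  57.8] ang -103.3 tilt [-0.003 -0.005] q6 1.62 open 0.11 -> units [ 0.002  0.018 -0.018] rz -0.001 F [-5.1 -8.9 -1.9]
```

```bash
python3 -m handwheel '[-0.112,0.045,0,0,0,0.0667, -0.117,0.036,0,0,0,0.0667, -0.12,0.024,0,0,0,0.0667, -0.122,0.011,0,0,0,0.0667]'
python3 -m handwheel '[-0.123,0,0,0,0,0.0667, -0.122,-0.013,0,0,0,0.0667, -0.12,-0.025,0,0,0,0.0667, -0.117,-0.038,0,0,0,0.0667]'
python3 -m handwheel '[-0.112,-0.05,0,0,0,0.0667, -0.106,-0.061,0,0,0,0.0667, -0.099,-0.072,0,0,0,0.0667, 0,0,0,0,0,0]'
python3 -c "
from h import *; to(502,-45,55,-37.4)"
```

```text
time: 23.68
eef_pos: [0.6232, -0.0086, 0.0578]
tcp_rot: [0.995, 0.095, 0.001, 0.001]
contact_force: [-0.4, -2.7, -4.6]
opening: 0.106
finger_force: 60.8
time: 24.02
eef_pos: [0.5505, -0.0188, 0.0578]
tcp_rot: [0.954, 0.3, 0.001, -0.0]
contact_force: [0.3, 0.3, -4.4]
opening: 0.107
finger_force: 60.9
time: 24.35
eef_pos: [0.5011, -0.0469, 0.0577]
tcp_rot: [0.896, 0.444, -0.001, -0.001]
contact_force: [-4.5, 5.7, -1.7]
opening: 0.106
finger_force: 61.3
t 24.4 p [501.1 -46.9  57.7] ang -37.2 tilt [-0.003  0.002] q6 0.35 open 0.11 -> units [ 0.006  0.013 -0.018] rz -0.002 F [-4.5  5.7 -1.7]
```

```bash
python3 -m handwheel '[-0.091,-0.082,0,0,0,0.0667, -0.082,-0.091,0,0,0,0.0667, -0.072,-0.099,0,0,0,0.0667]'
python3 -m handwheel '[-0.062,-0.106,0,0,0,0.0667, -0.05,-0.112,0,0,0,0.0667, -0.038,-0.114,0,0,0,0.0667, 0,0,0,0,0,0]'
python3 -m handwheel '[-0.005,-0.015,0,0,0,0.01, -0.004,-0.015,0,0,0,0.01, 0,0,0,0,0,0]'
python3 -m handwheel '[0,-0.015,0,0,0,0.005, 0,-0.01,0,0,0,0, 0,0,0,0,0,0]'
python3 -c "
from h import *; to(442.6,-138,55,-1)"
```

```text
time: 24.6
eef_pos: [0.4651, -0.0866, 0.0577]
tcp_rot: [0.814, 0.581, -0.001, -0.002]
contact_force: [-4.2, 4.7, 1.0]
opening: 0.109
finger_force: 61.5
time: 24.93
eef_pos: [0.4419, -0.1388, 0.0577]
tcp_rot: [0.714, 0.7, -0.002, -0.002]
contact_force: [-8.4, 3.5, 3.3]
opening: 0.108
finger_force: 62.0
time: 25.18
eef_pos: [0.4411, -0.1418, 0.0577]
tcp_rot: [0.704, 0.71, -0.001, -0.003]
contact_force: [-9.8, 1.9, 3.6]
opening: 0.105
finger_force: 62.0
time: 25.43
eef_pos: [0.4405, -0.145, 0.0577]
tcp_rot: [0.701, 0.713, -0.002, -0.004]
contact_force: [-12.5, 3.5, 6.5]
opening: 0.106
finger_force: 62.5
t 25.4 p [ 440.5 -145.    57.7] ang 1.0 tilt [-0.008  0.003] q6 -0.55 open 0.11 -> units [ 0.014  0.047 -0.018] rz -0.022 F [-12.5   3.5   6.5]
```

```bash
python3 -m handwheel '[0.01,-0.015,0,0,0,0, 0,-0.01,0,0,0,0, 0,0,0,0,0,0]'
python3 -m handwheel '[0.01,-0.015,0,0,0,0, 0,0,0,0,0,0, 0,0,0,0,0,0]'
python3 - <<'E'
from h import *
to(442.6,-138,55,-1)
for n in("top","side"):
    im,d,c=cam(n); W=world(d,c);X,Y,Z=W[...,0],W[...,1],W[...,2]; cv2.imwrite(f"pics/{n}9.png",im)
    m=(X>.43)&(X<.60)&(Y<-.165)&(Y>-.2)&(Z>.074)&(Z<.085); q=W[m][:,:2]
    vx,vy,x0,y0=cv2.fitLine(q.astype(np.float32),cv2.DIST_HUBER,0,.01,.01).ravel(); print(len(q),np.degrees(np.arctan2(vy,vx)).round(2),x0,y0)
    cv2.imwrite(f"pics/{n}9b.png",cv2.resize(im[160:300,330:490] if n=="top" else im[250:420,290:520],None,fx=3.4,fy=3.4,interpolation=cv2.INTER_CUBIC))
E
```

```text
time: 25.68
eef_pos: [0.4403, -0.1463, 0.0576]
tcp_rot: [0.701, 0.713, -0.002, -0.008]
contact_force: [-16.8, 11.1, 15.8]
opening: 0.107
finger_force: 64.0
time: 25.93
eef_pos: [0.4403, -0.1467, 0.0574]
tcp_rot: [0.702, 0.712, -0.002, -0.011]
contact_force: [-20.9, 17.3, 20.9]
opening: 0.111
finger_force: 65.5
t 25.9 p [ 440.3 -146.7   57.4] ang 0.8 tilt [-0.019  0.014] q6 -0.56 open 0.11 -> units [ 0.016  0.058 -0.016] rz -0.020 F [-20.9  17.3  20.9]
81 2.44 0.54423946 -0.18392858
534 0.74 0.54165506 -0.1913167
```

View pics/side9b.png

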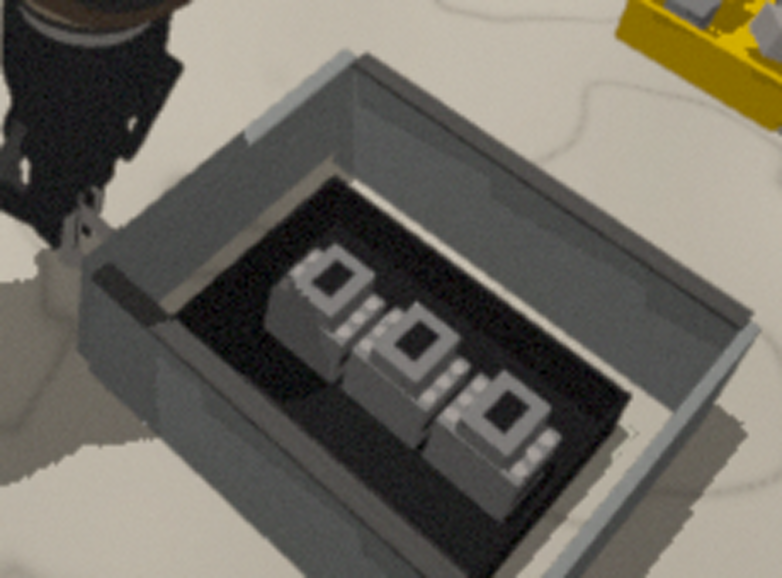

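The door is against its stop: the force rises while the position holds. I ease off, release and retreat upwards.

```bash
python3 -m handwheel '[-0.012,0.01,0,0,0,0, 0,0,0,0,0,0]'
python3 -m handwheel '[0,0,0,0,0,0, 0,0,0,0,0,0, 0,0,0,0,0,0]' 0.37
python3 -m handwheel '[0,0,0.1,0,0,0, 0,0,0.2,0,0,0, 0,0,0.25,0,0,0, 0,0.15,0.2,0,0,0, 0,0.25,0.1,0,0,0]' >/dev/null
python3 -m handwheel '[0,0.25,0,0,0,0, 0,0.25,0,0,0,0, 0,0.25,0,0,0,0, 0,0.25,0,0,0,0, 0,0.1,0,0,0,0]' >/dev/null
python3 -m handwheel '[0,0,0,0,0,0, 0,0,0,0,0,0, 0,0,0,0,0,0]'
python3 m.py 10
python3 - <<'E'
from h import *
for n in("top10","side10"):
    im=cv2.imread(f"pics/{n}.png")
for n in("top","side"):
    im,d,c=cam(n); W=world(d,c);X,Y,Z=W[...,0],W[...,1],W[...,2]
    m=(X>.43)&(X<.60)&(Y<-.165)&(Y>-.21)&(Z>.079)&(Z<.1); q=W[m][:,:2]
    vx,vy,x0,y0=cv2.fitLine(q.astype(np.float32),cv2.DIST_HUBER,0,.01,.01).ravel(); print(len(q),np.degrees(np.arctan2(vy,vx)).round(2),x0,y0)
    h=(X>.42)&(X<.46)&(Y<-.12)&(Y>-.16)&(Z>.06); print("handle",W[h].mean(0), W[h].max(0))
E
```

```text
time: 26.2
eef_pos: [0.4402, -0.1466, 0.0575]
tcp_rot: [0.702, 0.712, -0.001, -0.008]
contact_force: [-14.2, 12.1, 12.3]
opening: 0.107
finger_force: 63.8
time: 26.45
eef_pos: [0.4461, -0.1514, 0.0588]
tcp_rot: [0.702, 0.713, 0.001, 0.003]
contact_force: [-0.6, 0.1, 0.6]
opening: 0.365
finger_force: 0.0
time: 27.53
eef_pos: [0.445, 0.074, 0.1849]
tcp_rot: [0.702, 0.713, 0.0, 0.001]
contact_force: [0.3, -0.4, -0.7]
opening: 0.371
finger_force: 0.0
t 27.5 p [445.   74.  184.9] ang 0.9 tilt [ 0.002 -0.001] q6 -0.08 open 0.37 -> units [ 0.443 -1.926 -1.013] rz 0.997 F [ 0.3 -0.4 -0.7]
top tray [512.5, -284.2, 202.3, 128.8, -90.0] [ 0.44805481 -0.38532928] [ 0.57694097 -0.18309545]
near 92 -89.66 0.45042905 -0.2764886
far 93 -89.27 0.5750912 -0.2974356
[ 0.5517 -0.1819  0.0539] [551.7, -181.8, 45.4, 1.1, 1.1]
[ 0.5118 -0.2584  0.0551] [512.4, -258.5, 33.4, 27.5, 0.8]
[ 0.5139 -0.3057  0.0549] [513.7, -305.9, 35.4, 27.4, 0.8]
[ 0.5148 -0.3538  0.0555] [514.8, -354.7, 33.3, 28.0, -0.9]
[ 0.4882 -0.1824  0.055 ] [487.2, -182.0, 48.0, 1.4, 0.1]
side tray [511.3, -300.7, 175.2, 129.7, -89.4] [ 0.44552422 -0.38862912] [ 0.57616123 -0.2133067 ]
near 222 -89.47 0.44908348 -0.3081968
far 265 -89.52 0.5729837 -0.2891938
[ 0.507  -0.1929  0.0547] [512.0, -192.7, 155.2, 2.7, 0.5]
[ 0.5087 -0.2607  0.0534] [510.0, -260.1, 36.5, 26.1, 1.0]
[ 0.5109 -0.3082  0.0533] [512.3, -308.0, 36.8, 25.8, -0.3]
[ 0.5112 -0.3561  0.0534] [512.4, -355.9, 37.5, 26.0, 0.9]
307 0.47 0.5069101 -0.1860321
handle [ 0.44203269 -0.15061979  0.0716064 ] [ 0.44574622 -0.14244749  0.07713132]
528 0.56 0.53789055 -0.18910134
handle [ 0.43871322 -0.15212462  0.0690219 ] [ 0.44482564 -0.1450881   0.07523113]
```

View pics/top10.png

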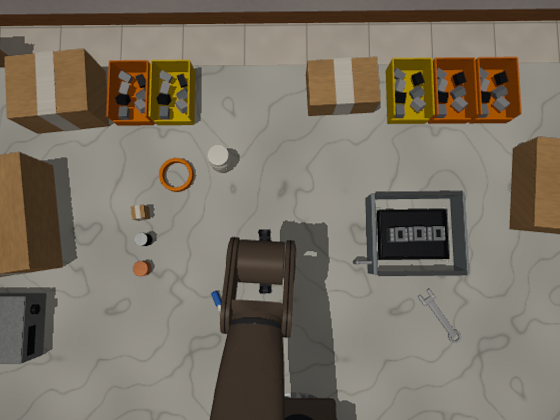

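The final view shows the door shut (line angle 0.5° against the bay's 0.6°). The tray with its three contactors is on the spot at (412,234), and the other goods haven't moved.

```bash
python3 -c "
from plant import ctrl
print(ctrl.sign_off())"
```

```text
the job is handed in; nothing more can be done
None
```

The job is handed in: all three contactors found on the bench are in the tray, the tray is on the marked spot in the bay to within about 2 mm, the door is shut again and the other goods were left where they were; I slid the tray into place with its rear wall pinched in the gripper, never lifting it.

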